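Turn a scraper blade over on the ramp and lay it in its holder

ROBOT

A 6-joint arm with a two-finger parallel gripper is mounted at the origin on the work surface; the furniture and walls round the work are solid. World frame = base frame: x ahead of the robot, y to its left, z up, the work surface at z = 0. Lengths are in m, angles in rad, forces in N, time in s.
With the tool pointing down it reaches from about 0.35 to 0.925 m from the base axis. Payload 6.4 kg.
Tool frame: the origin (TCP) lies between the finger pads; the fingertips stand 17 mm ahead of it and the grasp point (between the pads) lies 2 mm behind it; z points along the fingers, y is the line along which they close (so a half turn about z gives the same grasp; the last joint's range is limited). The gripper opens to 85 mm and grips with 20 to 120 N. Pads are 22 mm wide; open, the fingers measure 114 mm over their backs; the gripper's body (76 mm by 85 mm) begins 54 mm behind the grasp point. The pads swing forward as they close: fully open they stand 13 mm farther back than shut.
Start: joints at [1.128, 0.245, 1.558, -0, 1.339, -0.174], TCP at [0.173, 0.627, 0.248] pointing down, gripper open.
Joint ranges: [-3.13, 3.13], [-1.02, 2.26], [0.13, 2.54], [-0.95, 4.09], [0.21, 2.88], [-2.74, 2.74]. Speed limits (rad/s): [2.57, 2.57, 3.14, 3.14, 3.14, 3.14].

INTERFACE

Orientations are given as a rotation vector (axis times angle).
In Python, from bench import env gives the robot as it stands.
- The arm moves only by the shell command python3 -m creep 'ROWS' [OPENING]. ROWS is JSON, a list of rows, each a list of 4 numbers: the shift along the tool's x, y, z in mm, then the turn about the tool's z in degrees. In form: [[tx, ty, tz, turn], ...]. A call has 1 to 5 rows; each row is the pose to reach, as a shift and turn from the pose commanded when the call began, along the tool's axes at that moment; what a row does not reach only later rows make up. A row lasts 1/8 s, in which the tool goes at most 62.5 mm and 10.7 degrees, less where a joint would pass 70% of its speed; a pose out of reach is approached as far as the arm can. A call with a gripper value outside its range is refused whole. OPENING is the closure, from 0 (fully open) to 1 (shut), set as the call begins (- or left out, the last holds). The fingers move at their own pace and stop on an object; the grip force is fixed at half the most. Time passes only in rows, so rows that repeat a pose let the fingers close. It gives the time, the measured TCP pose, the force, the opening and the grip force at its end, in the units of the state.
- env.sense(): the state, without advancing time (a new reading comes with each control period).
- env.capture(name): name is "side" or "top"; returns the picture (480x640x3 uint8, red, green, blue); there is no depth.
- env.camera_params(name): a dict with "fov_y" (degrees; the focal length in pixels is half the picture's height over the tangent of half this angle, whatever the lens; pixels are square), "cx", "cy" (the principal point, pixels), "rvec" (rotation vector, rad) and "tvec" (3), from world to camera coordinates, as OpenCV has them. Camera axes: x right, y down, z forward; pixel columns grow to the right and rows downward; lengths in m; the calibration is good to about 2 mm. A picture is of the moment at which its call begins. camera_params takes no time and is no camera call.
- env.job_done(): hands the job in; it is judged then, once.
The state is a dict: "clock": time; "qpos": joint angles; "qvel": joint speeds; "joint_torque": joint torques, N m; "eef_pos": TCP position; "ee_rot": TCP orientation; "ft_force": force on the tool from outside, world axes, zero at the start; "moment": the same for the moment, N m; "opening": finger opening in m; "finger_force": force on a finger pad.
Only numpy, scipy, OpenCV 4.12 (cv2) and the standard library are available. Lean on these libraries where they do the work, as an engineer would, in place of code of your own. Each camera call takes 0.05 s, during which the arm holds its last target. There are 200 camera calls.

TASK

The griddle scraper blade lies bevel-down: pick it up flat, line it up over the ramp edge of the turning stand and let it drop so that it tips over the edge and turns over by itself onto the cork landing pad. Then pick it up and lay it bevel-up in the aluminium holder, flat on the bed and square to it, with its notch over the locating pin, and let go. Leave the tin, the nipple, the grey elbow and everything else where they stand.

Things in the scene. Friction and masses are not known exactly. Their poses are not given: they have to be found in the camera images.
- blade: Flat dark steel scraper blade, 60 long, 40 wide, 6 thick (mm), 0.08-0.15 kg; grasp it across its width. Origin at its centre. x points to the cutting edge, z out of the bevelled face (last 10 mm at the cutting end taper to 2 mm, ground bright, on that face). The -x end has an open notch. Starts on the work surface bevel-down, notch end roughly towards the robot.
- blade_notch (a point): Point in the blade's open notch that belongs over the pin: x = -22, y = +7, z = 0 mm in the blade's frame. The notch is 11 mm wide (along y), 14 mm deep from the -x end, and off centre: its middle is at y = +7 mm. Axes as the blade's.
- stand: Fixed turning stand; origin on the work surface below the ramp edge. Base plate x -105 to +60, y -60 to +60 mm. On the -x side of the edge (robot's side) lies the flat cork landing pad, top 8 mm above the work surface, x -102 to +9, y -56 to +56 mm, ended by a heel strip 23 mm high at x = +10 mm under the ramp. From the edge a ramp, 26 mm wide, falls away at 60 degrees towards +x.
- ramp_edge (a point): Middle of the top of the ramp's upper edge, a level rounded bar 26 mm long (along y), 88 mm above the work surface. Axes as the stand's; parts drop off towards -x. Let go level, length along x, notch end leading to -x, underside 5 to 20 mm (best 8 to 10) above the edge, centre 11 to 21 mm (best 16 to 18) past it, the blade turns over.
- pad (a point): Where the turned blade comes to rest, on the pad's top, 8 mm above the work surface, 50 mm from the ramp edge towards -x; its centre ends about 25 to 75 mm from the edge, notch end towards the ramp, a little twisted: read its pose anew. The 88 mm high ramp edge stands close by: grasp the blade at or beyond its centre. Axes as the stand's.
- holder: Fixed aluminium blade holder: foot plate 104 x 56 mm, 5 mm thick, with a bed 28 mm wide (along y) whose top is 16 mm above the work surface; the blade overhangs it 6 mm on each side, where fingers can pass. Origin on the work surface under the seated blade's centre. At the +x end a fence (x = 33 to 39 mm) rises 6 mm above the bed.
- holder_pin (a point): Foot of the locating pin on the bed's top: 6 mm diameter, 9 mm tall with a small chamfer, at x = +22 mm, y = -7 mm in the holder's frame. Axes as the holder's.
- holder_seat (a point): Where the centre of the correctly laid blade goes: above the holder's origin, 19 mm above the work surface (bed top plus half the blade). The seated blade's z points up and its x along the holder's -x (notch end towards the fence, 3 mm clear of it; 2.5 mm play on either side of the pin). Axes as the holder's.
- flux_tin: Bystander: round tin, 62 mm diameter, 34 mm high, origin at the centre of its underside.
- nipple_brass: Bystander: brass pipe nipple, 25 x 34 x 29 mm, origin at its underside.
- elbow_grey: Bystander: grey pipe elbow, 42 x 42 x 26 mm, origin at its underside.
Mind the look-alikes: they are no part of the job. What is meant by the holder is not red, and is the larger of those in its own colour.

How it is judged:
By the outcome, as a careful person would: the job done as asked, in the order asked, and still so for the second after the job is handed in, with the robot touching nothing.
It also fails if it takes over 64 s, if anything falls off the work surface, if the arm or the gripper's body presses on something with over 40 N, if the wrist force passes 120 N, or if a joint passes its speed limit or range.

## Working session

There is one attempt and no reset: what is moved stays moved. The work goes in short steps, Python scripts to look and compute and a shell command to move; the robot and the scene stay as the last step left them, time stands still between calls to the robot, and variables do not carry over. Pictures are saved under pics/ and viewed, at most 13 in all, crops included, and the job is handed in when it is done.

```bash
mkdir -p pics; ls
cat > h.py <<'E'
import numpy as np, cv2
from bench import env
from scipy.spatial.transform import Rotation as R
def cam(n):
    p=env.camera_params(n); f=240/np.tan(np.radians(p['fov_y'])/2)
    M=R.from_rotvec(p['rvec']).as_matrix(); return f,p['cx'],p['cy'],M,np.array(p['tvec'])
def ray(n,uv,z):
    f,cx,cy,M,t=cam(n); d=M.T@np.array([(uv[0]-cx)/f,(uv[1]-cy)/f,1]); o=-M.T@t
    return o+d*(z-o[2])/d[2]
def proj(n,P):
    f,cx,cy,M,t=cam(n); c=M@np.array(P)+t; return f*c[:2]/c[2]+[cx,cy]
def snap(n,f):
    im=env.capture(n)[:,:,::-1].copy(); cv2.imwrite('pics/'+f,im); return im
E
python3 - <<'E'
from h import *
snap('top','top0.png');snap('side','side0.png')
for n in('top','side'):
    print(env.camera_params(n)); f,cx,cy,M,t=cam(n); print(-M.T@t)
s=env.sense();print(s['eef_pos'],s['ee_rot'],R.from_rotvec(s['ee_rot']).as_matrix().round(3),s['opening'])
E
```

```text
pics
{'fov_y': 44.63033749172946, 'cx': 319.2460293601251, 'cy': 241.73757844702322, 'rvec': array([ 2.11674992, -2.13879323,  0.22846974]), 'tvec': array([-0.17403013,  0.51594428,  1.33393419])}
[ 0.24622464 -0.15122015  1.41151383]
{'fov_y': 44.09672181471948, 'cx': 316.37668053059326, 'cy': 243.7498567670953, 'rvec': array([ 0.09150554, -2.7972605 ,  1.31385283]), 'tvec': array([0.5018809 , 0.18728422, 1.19545283])}
[0.42256348 0.8350035  0.91666599]
[0.17241775 0.62622081 0.24726411] [-4.20921207e-01 -3.11273363e+00  2.68196708e-03] [[-0.964  0.266 -0.001]
 [ 0.266  0.964 -0.002]
 [ 0.    -0.002 -1.   ]] 0.08550720065225179
```

View pics/top0.png

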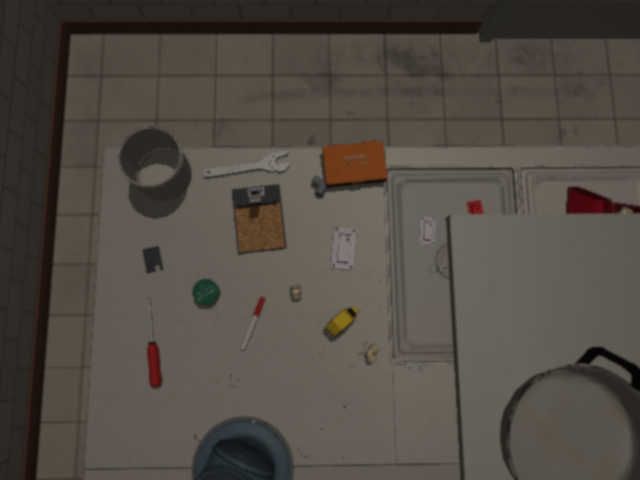

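View pics/side0.png

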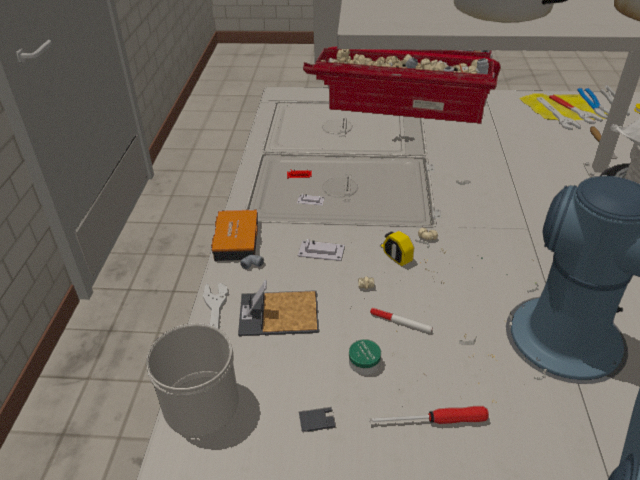

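The top view shows up = +x and left = +y. In it the blade is at (152,260), the stand at (260,220), and the holder (the larger aluminium one) at (343,248). In the side view they are at (317,419), (280,312) and (321,249).

Run:
```python
from h import *
t=cv2.imread('pics/top0.png');s=cv2.imread('pics/side0.png')
rs=[(t,127,235),(t,235,180),(t,318,223),(s,292,394),(s,254,287),(s,296,224)]
w=[(50,50),(50,76),(50,50),(50,50),(66,50),(50,50)]
out=[]
for im,u,v in rs:
    c=im[v:v+50 if im is s or u!=235 else v+76, u:u+(50 if im is t else 70)]
    k=c*1.0; k=np.clip(k*(2 if im is t else 1.0),0,255).astype('uint8')
    c=cv2.resize(k,None,fx=3.7 if c.shape[0]>60 else 3.7,fy=3.7,interpolation=cv2.INTER_NEAREST)
    p=np.zeros((285,262,3),'uint8');p[:c.shape[0],:c.shape[1]]=c;out.append(p)
cv2.imwrite('pics/c0.png',np.vstack([np.hstack(out[:3]),np.hstack(out[3:])]))
for n,uv,z in [('top',(152,260),.003),('side',(317,419),.003),('top',(260,228),.008),('side',(290,312),.008),('top',(343,248),.01),('side',(321,249),.01)]: print(n,ray(n,uv,z).round(3))
print(proj('top',[.172,.626,.25]),proj('side',[.172,.626,.25]),proj('top',[0,0,0]))
```

```text
top [0.482 0.226 0.003]
side [0.485 0.224 0.003]
top [ 0.558 -0.035  0.008]
side [ 0.561 -0.029  0.008]
top [ 0.506 -0.238  0.01 ]
side [ 0.51  -0.236  0.01 ]
[-101.10380098  402.03063334] [607.14915485 648.78748726] [242.95869234 467.90539625]
```

View pics/c0.png

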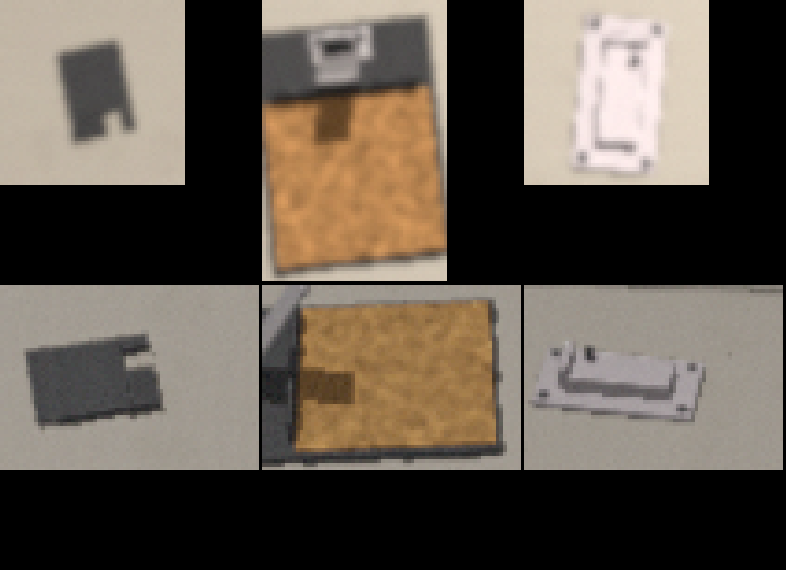

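```bash
cat > meas.py <<'E'
from h import *
def rect(n,mask,z,roi):
    m=np.zeros_like(mask); u,v,w,h=roi; m[v:v+h,u:u+w]=mask[v:v+h,u:u+w]
    c=max(cv2.findContours(m,0,cv2.CHAIN_APPROX_NONE)[0],key=cv2.contourArea)
    ys,xs=np.nonzero(cv2.drawContours(np.zeros_like(m),[c],-1,255,-1))
    # back-project pixel centres to the plane (mm), rectangle of them
    P=np.array([ray(n,(a,b),z)[:2] for a,b in zip(xs,ys)])*1000
    (cx,cy),(w,h),a=cv2.minAreaRect(P.astype(np.float32))
    return np.round([cx,cy,w,h,a],1),P.mean(0).round(1),len(P)
E
python3 - <<'E'
from meas import *
t=cv2.imread('pics/top0.png');s=cv2.imread('pics/side0.png')
for n,im,rb,rc,rh in [('top',t,(127,235,50,50),(230,190,62,68),(322,218,43,62)),('side',s,(285,390,60,50),(262,285,62,55),(292,232,58,36))]:
    g=im.max(2).astype(int); hsv=cv2.cvtColor(im,cv2.COLOR_BGR2HSV)
    bg=int(np.median(g[rb[1]:rb[1]+rb[3],rb[0]:rb[0]+rb[2]]))
    print(n,'bg',bg)
    dk=(g<(bg+np.percentile(g[rb[1]:rb[1]+rb[3],rb[0]:rb[0]+rb[2]],5))/2).astype('uint8')*255
    print('blade',*rect(n,dk,.006 if n=='top' else .004,rb))
    co=((hsv[...,1]>85)&(hsv[...,0]<25)).astype('uint8')*255
    print('cork',*rect(n,co,.008,rc))
    d=im.astype(int); sat=d[...,2]-d[...,0]
    r=sat[rh[1]:rh[1]+rh[3],rh[0]:rh[0]+rh[2]]
    print('sat',np.percentile(r,[5,50,95]))
    th=(np.percentile(r,5)+np.percentile(r,95))/2
    ho=(sat<th).astype('uint8')*255
    print('holder',*rect(n,cv2.morphologyEx(ho,cv2.MORPH_CLOSE,np.ones((3,3))),.005,rh))
E
```

```text
top bg 97
blade [483.6 224.8  60.4  40.   12.9] [484.8 225.5] 384
cork [561.2 -33.2 115.5 113.9   6.2] [560.3 -33.3] 2121
sat [ 7. 15. 16.]Traceback (most recent call last):
  File "<stdin>", line 16, in <module>
  File "meas.py", line 7, in rect
    P=np.array([ray(n,(a,b),z)[:2] for a,b in zip(xs,ys)])*1000
                ~~~^^^^^^^^^^^
  File "h.py", line 8, in ray
    f,cx,cy,M,t=cam(n); d=M.T@np.array([(uv[0]-cx)/f,(uv[1]-cy)/f,1]); o=-M.T@t
                ~~~^^^
  File "h.py", line 5, in cam
    p=env.camera_params(n); f=240/np.tan(np.radians(p['fov_y'])/2)
ValueError: time passes only in moves, steps and waits
```

```bash
sed -i 's/^def cam/from functools import lru_cache\n@lru_cache\ndef cam/' h.py
cat >> meas.py <<'E'
def dark(im,rb):
    g=im.max(2).astype(int);q=g[rb[1]:rb[1]+rb[3],rb[0]:rb[0]+rb[2]]
    return (g<(np.median(q)+np.percentile(q,5))/2).astype('uint8')*255
E
python3 - <<'E'
from meas import *
t=cv2.imread('pics/top0.png');s=cv2.imread('pics/side0.png')
for n,im,rb,rc,rh in [('top',t,(127,235,50,50),(230,190,62,68),(322,218,43,62)),('side',s,(285,390,60,50),(262,285,62,55),(292,232,58,36))]:
    hsv=cv2.cvtColor(im,cv2.COLOR_BGR2HSV)
    print(n,'blade',*rect(n,dark(im,rb),.006 if n=='top' else .004,rb))
    co=((hsv[...,1]>85)&(hsv[...,0]<25)).astype('uint8')*255
    print('cork',*rect(n,co,.008,rc))
    d=im.astype(int); sat=d[...,2]-d[...,0]
    r=sat[rh[1]:rh[1]+rh[3],rh[0]:rh[0]+rh[2]]
    th=(np.percentile(r,5)+np.percentile(r,95))/2
    ho=(sat<th).astype('uint8')*255
    print('holder',th,*rect(n,cv2.morphologyEx(ho,cv2.MORPH_CLOSE,np.ones((3,3))),.005,rh))
E
```

```text
top blade [483.6 224.8  60.4  40.   12.9] [484.8 225.5] 384
cork [561.2 -33.2 115.5 113.9   6.2] [560.3 -33.3] 2121
holder 11.5 [ 507.3 -239.1   57.4  105.2   83.6] [ 506.9 -238.7] 978
side blade [485.6 225.8  61.3  44.7  13. ] [486.4 226.3] 696
cork [563.3 -34.  113.  114.    6.2] [562.8 -32. ] 2063
holder 11.0 [ 509.6 -239.8   66.3  105.4   81.8] [ 509.8 -238. ] 736
```

The two views agree to about 2 mm and the sizes match. The blade is at (484.5, 225.5) mm with yaw 12.9°. The stand edge is at about (608, -28.5) with yaw 6.2°.

```bash
cat > go.py <<'E'
# usage: go.py x y z(mm) yaw_of_tool_y(deg): prints the shift still to go in tool axes
from h import *; import sys
x,y,z,a=map(float,sys.argv[1:]); s=env.sense(); M=R.from_rotvec(s['ee_rot']).as_matrix()
d=M.T@(np.array([x,y,z])-np.array(s['eef_pos'])*1000)
c=np.degrees(np.arctan2(M[1,1],M[0,1])); t=-((a-c+90)%180-90)
print('shift',d.round(1),'turn',t.round(1),'tcp',(np.array(s['eef_pos'])*1000).round(1),'F',np.round(s['ft_force'],1),'ff',s['finger_force'],'open',round(s['opening']*1000,1),'tilt',M[:,2].round(3),'t',s['clock'])
E
python3 -m creep '[[-405,-300,147,-28],[-405,-300,147,-28],[-405,-300,147,-28],[-405,-300,147,-28],[-405,-300,147,-28]]' 0.4
python3 go.py 484.5 225.5 60 102.9
```

```text
clock: 0.72
eef_pos: [0.3571, 0.3903, 0.1606]
ee_rot: [0.345, -3.122, 0.0]
ft_force: [0.5, -0.0, 0.2]
opening: 0.0514
finger_force: 0.0
shift [ -88.3 -188.6  100.6] turn -0.3 tcp [357.1 390.3 160.6] F [ 0.5 -0.   0.2] ff 0.0 open 51.4 tilt [-0. -0. -1.] t 0.725
```

```bash
python3 -m creep '[[-88,-188,100,0],[-88,-188,100,0],[-88,-188,100,0],[-88,-188,100,0],[-88,-188,100,0]]'
python3 go.py 484.5 225.5 22 102.9
python3 - <<'E'
from h import *
a=snap('top','t1.png')[200:320,90:230];b=snap('side','s1.png')[330:480,240:400]
cv2.imwrite('pics/c1.png',np.hstack([cv2.resize(np.clip(a*1.8,0,255).astype('uint8'),(400,343)),cv2.resize(b,(366,343))]))
E
```

```text
clock: 1.35
eef_pos: [0.4834, 0.2256, 0.0596]
ee_rot: [0.338, -3.12, 0.001]
ft_force: [-0.3, 0.6, 0.4]
opening: 0.0511
finger_force: 0.0
shift [-1.2 -0.3 37.6] turn -0.5 tcp [483.4 225.6  59.6] F [-0.3  0.6  0.4] ff 0.0 open 51.1 tilt [-0.003 -0.001 -1.   ] t 1.35
```

View pics/c1.png

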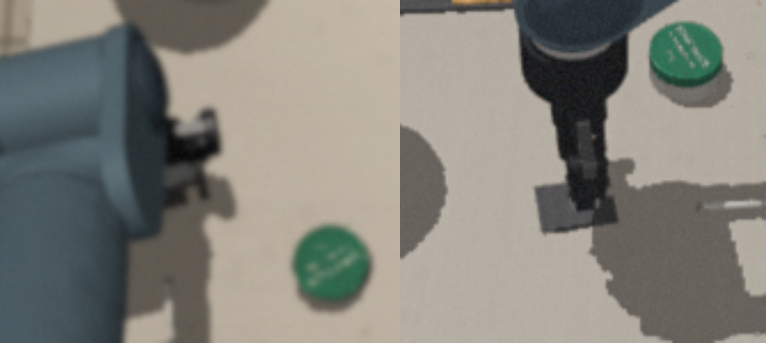

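The crops show the fingers over the blade's middle (side crop around (590,205)), so I'm descending.

```bash
python3 -m creep '[[-1,0,30,-0.5],[-1,0,39.5,-0.5],[-1,0,41.5,-0.5],[-1,0,41.5,-0.5],[-1,0,41.5,-0.5]]'
python3 go.py 484.5 225.5 16 102.9
```

```text
clock: 2.08
eef_pos: [0.4849, 0.2283, 0.0208]
ee_rot: [-0.358, 3.119, 0.0]
ft_force: [1.1, -0.4, -0.4]
opening: 0.0512
finger_force: 0.0
shift [ 1.1 -2.7  4.8] turn 0.2 tcp [484.9 228.3  20.8] F [ 1.1 -0.4 -0.4] ff 0.0 open 51.2 tilt [ 0.002  0.    -1.   ] t 2.075
```

```bash
python3 -m creep '[[0,0,1,0],[0,0,2,0],[0,0,2,0]]'
python3 -m creep '[[0,0,0,0]]';python3 go.py 484.5 225.5 16 102.9
```

```text
clock: 2.45
eef_pos: [0.4842, 0.2279, 0.0178]
ee_rot: [0.358, -3.121, 0.0]
ft_force: [-0.7, -0.8, 0.6]
opening: 0.0511
finger_force: 0.0
clock: 2.58
eef_pos: [0.4843, 0.228, 0.0179]
ee_rot: [0.358, -3.121, 0.0]
ft_force: [-0.0, 0.9, -0.4]
opening: 0.0515
finger_force: 0.0
shift [ 0.4 -2.5  1.9] turn 0.2 tcp [484.3 228.   17.9] F [-0.   0.9 -0.4] ff 0.0 open 51.5 tilt [-0. -0. -1.] t 2.575
```

```bash
python3 -m creep '[[0,-2,0,0],[0,-2,1,0],[0,-2,1.5,0],[0,-2,1.5,0]]'
python3 -m creep '[[0,0,0,0],[0,0,0,0],[0,0,0,0],[0,0,0,0]]' 1;python3 go.py 484.5 225.5 16 102.9
```

```text
clock: 3.08
eef_pos: [0.4847, 0.226, 0.0163]
ee_rot: [0.358, -3.121, -0.0]
ft_force: [0.1, 0.0, -0.5]
opening: 0.0513
finger_force: 0.0
clock: 3.58
eef_pos: [0.4851, 0.2261, 0.0168]
ee_rot: [-0.358, 3.121, -0.0]
ft_force: [-1.0, -0.9, 4.5]
opening: 0.0376
finger_force: 60.7
shift [ 0.7 -0.5  0.8] turn 0.2 tcp [485.1 226.1  16.8] F [-1.  -0.9  4.5] ff 60.656962394714355 open 37.6 tilt [ 0.001  0.    -1.   ] t 3.575
```

Gripped: 37.6 mm opening, 60 N. Lifting and carrying it to above the stand.

```bash
python3 -m creep '[[0,0,-40,0],[0,0,-100,0],[0,0,-135,0],[0,0,-135,0]]'
python3 go.py 591.3 -30.3 150 96.2
```

```text
clock: 4.08
eef_pos: [0.4866, 0.2266, 0.1543]
ee_rot: [-0.358, 3.115, 0.001]
ft_force: [0.4, 0.4, -1.8]
opening: 0.0375
finger_force: 60.8
shift [ -43.7 -273.9    4.6] turn 6.9 tcp [486.6 226.6 154.3] F [ 0.4  0.4 -1.8] ff 60.80458045005798 open 37.5 tilt [ 0.006  0.002 -1.   ] t 4.075
```

```bash
python3 -m creep '[[-10,-50,3,3],[-20,-110,3,6.5],[-30,-170,3,6.5],[-37,-225,3,6.5],[-43,-260,3,6.5]]'
python3 -m creep '[[0,-14,0,0],[0,-14,0,0],[0,-14,0,0]]'
python3 go.py 591.3 -30.3 113.5 96.2
python3 - <<'E'
from h import *
a=snap('top','t2.png')[150:270,190:330];b=snap('side','s2.png')[220:370,200:360]
cv2.imwrite('pics/c2.png',np.hstack([cv2.resize(np.clip(a*1.8,0,255).astype('uint8'),(400,343)),cv2.resize(b,(366,343))]))
E
```

```text
clock: 4.7
eef_pos: [0.5848, -0.0196, 0.1457]
ee_rot: [0.177, -3.133, -0.002]
ft_force: [0.4, -0.2, -1.1]
opening: 0.0375
finger_force: 60.8
clock: 5.08
eef_pos: [0.5863, -0.03, 0.1475]
ee_rot: [0.183, -3.135, -0.001]
ft_force: [0.5, 0.0, -1.2]
opening: 0.0377
finger_force: 60.8
shift [-5.  -0.9 34. ] turn 0.5 tcp [586.3 -30.  147.5] F [ 0.5  0.  -1.2] ff 60.816593170166016 open 37.7 tilt [-0.002  0.001 -1.   ] t 5.075
```

View pics/c2.png

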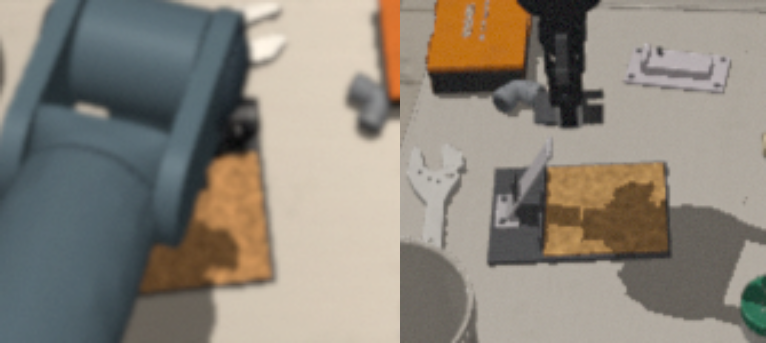

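Run:
```python
from h import *
p=lambda x,y:(200+(x-400)*160/366,220+y*150/343)
print('edge near tip',ray('side',p(551,138),.088)*1000,'expected y -28.5+13')
for n,c in [('L',(536,122)),('R',(605,122)),('Rtop',(603,91))]: print(n,(ray('side',p(*c),.131)*1000).round(1))
print('expected edge px crop',[((q[0]-200)*366/160+400,(q[1]-220)*343/150) for q in [proj('side',[.6068,-.0155,.088]),proj('side',[.6096,-.0415,.088])]])
c=cv2.imread('pics/s2.png')[255:295,250:300]
cv2.imwrite('pics/c3.png',cv2.resize(c,(800,600)[:2],interpolation=cv2.INTER_NEAREST)[:, :])
```

```text
edge near tip [607.89358024 -39.21403651  88.        ] expected y -28.5+13
L [614.  -13.1 131. ]
R [554.7 -16.2 131. ]
Rtop [560.9 -56.4 131. ]
expected edge px crop [(np.float64(548.4646888694418), np.float64(156.47527349967584)), (np.float64(549.4685954631119), np.float64(136.18298712467686))]
```

View pics/c3.png

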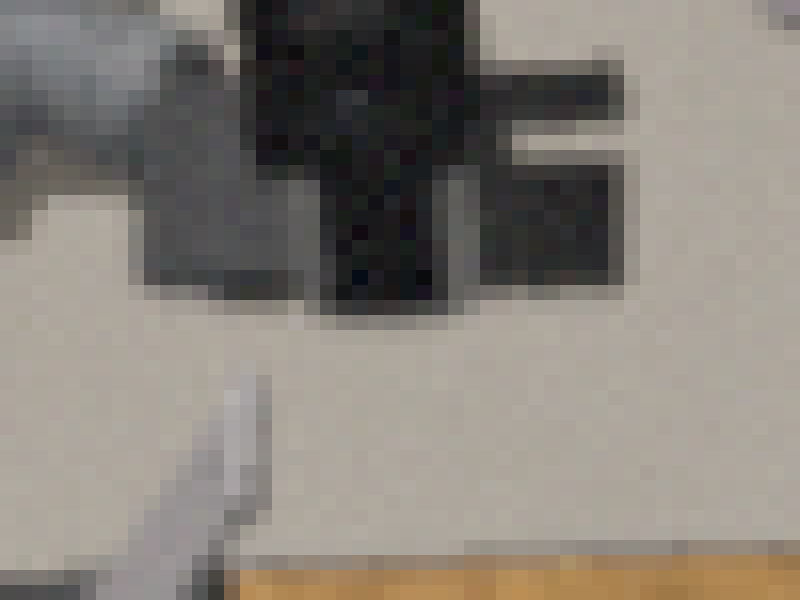

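Run:
```python
from h import *
p=lambda x,y:(250+x/16-.5,255+y/15-.5)
A=[ray('side',p(*c),z)*1000 for c,z in [((266,375),.088),((266,515),.088),((140,290),.131),((627,290),.131),((627,62),.137)]]
for a in A: print(a.round(1))
R_=np.array([[np.cos(np.radians(6.2)),np.sin(np.radians(6.2))],[-np.sin(np.radians(6.2)),np.cos(np.radians(6.2))]])
for a in A: print('in stand axes',(R_@a[:2]-R_@np.array([608.2,-28.5])).round(1))
```

```text
[608.  -41.8  88. ]
[604.2 -14.5  88. ]
[616.2 -11.6 131. ]
[556.3 -14.8 131. ]
[560.3 -53.1 137. ]
in stand axes [ -1.6 -13.2]
in stand axes [-2.5 14.4]
in stand axes [ 9.7 16. ]
in stand axes [-50.1  19.3]
in stand axes [-50.3 -19.3]
```

In the stand's axes, the bar edge is at x≈-2 (its front face), which agrees with the stand pose. The blade is square, centred in y, and 20 mm past the edge. I need +3 mm in stand x (tool x -3) and 34 mm down.

```bash
python3 -m creep '[[-3,0,15,0.5],[-3,0,28,0.5],[-3,0,34,0.5],[-3,0,34,0.5],[-3,0,34,0.5]]'
python3 -m creep '[[0,0,0,0],[0,0,0,0]]'
python3 go.py 591.3 -30.3 113.5 96.2
```

```text
clock: 5.8
eef_pos: [0.5905, -0.0311, 0.1147]
ee_rot: [-0.167, 3.136, -0.0]
ft_force: [-0.0, 0.3, -1.7]
opening: 0.0376
finger_force: 60.8
clock: 6.05
eef_pos: [0.5904, -0.0311, 0.1148]
ee_rot: [-0.167, 3.136, -0.0]
ft_force: [-0.7, -0.2, -1.8]
opening: 0.0377
finger_force: 60.8
shift [-1.   0.7  1.3] turn -0.1 tcp [590.4 -31.1 114.8] F [-0.7 -0.2 -1.8] ff 60.80985903739929 open 37.7 tilt [ 0.001 -0.    -1.   ] t 6.05
```

```bash
python3 -m creep '[[0.3,0,1.3,0],[0.3,0,1.3,0],[0.3,0,1.3,0]]'
python3 -m creep '[[0,0,0,0],[0,0,0,0],[0,0,0,0],[0,0,0,0],[0,0,0,0]]' 0
python3 -m creep '[[0,0,0,0],[0,0,0,0],[0,0,-30,0],[0,0,-90,0],[0,0,-110,0]]'
python3 go.py 540 -130 200 96.2
```

```text
clock: 6.42
eef_pos: [0.5898, -0.031, 0.1131]
ee_rot: [0.167, -3.137, -0.0]
ft_force: [-0.7, -0.6, -2.1]
opening: 0.0378
finger_force: 60.8
clock: 7.05
eef_pos: [0.5899, -0.031, 0.1131]
ee_rot: [0.167, -3.137, -0.0]
ft_force: [-0.0, -0.2, -0.7]
opening: 0.0853
finger_force: 0.0
clock: 7.68
eef_pos: [0.5918, -0.0314, 0.2277]
ee_rot: [-0.167, 3.13, -0.003]
ft_force: [-0.2, 0.4, 0.8]
opening: 0.0859
finger_force: 0.0
shift [ 62.2 -92.4  27.5] turn -0.1 tcp [591.8 -31.4 227.7] F [-0.2  0.4  0.8] ff 0.0 open 85.9 tilt [ 0.007 -0.002 -1.   ] t 7.675
```

```bash
python3 -m creep '[[150,200,0,0],[150,200,0,0],[150,200,0,0],[150,200,0,0],[150,200,0,0]]'
python3 -m creep '[[40,80,0,0],[40,80,0,0],[40,80,0,0]]'
python3 - <<'E'
from meas import *
t=snap('top','t3.png');s=snap('side','s3.png')
a=t[185:255,225:295];b=s[280:340,230:325];c=t[215:280,325:360];d=s[230:270,290:350]
f=lambda q,w,h,g=1:cv2.resize(np.clip(q*float(g),0,255).astype('uint8'),(w,h),interpolation=cv2.INTER_NEAREST)
cv2.imwrite('pics/c4.png',np.vstack([np.hstack([f(a,300,300,1.8),f(b,475,300)]),np.hstack([f(c,150,278,1.4),np.zeros((278,208,3),'uint8'),f(d,417,278)])]))
print(env.sense()['clock'])
E
```

```text
clock: 8.3
eef_pos: [0.4167, 0.1541, 0.2222]
ee_rot: [0.175, -3.135, -0.0]
ft_force: [0.0, 0.3, 0.2]
opening: 0.0854
finger_force: 0.0
clock: 8.68
eef_pos: [0.3709, 0.2277, 0.2228]
ee_rot: [0.171, -3.137, 0.001]
ft_force: [0.6, 0.2, 0.2]
opening: 0.0857
finger_force: 0.0
8.775
```

View pics/c4.png

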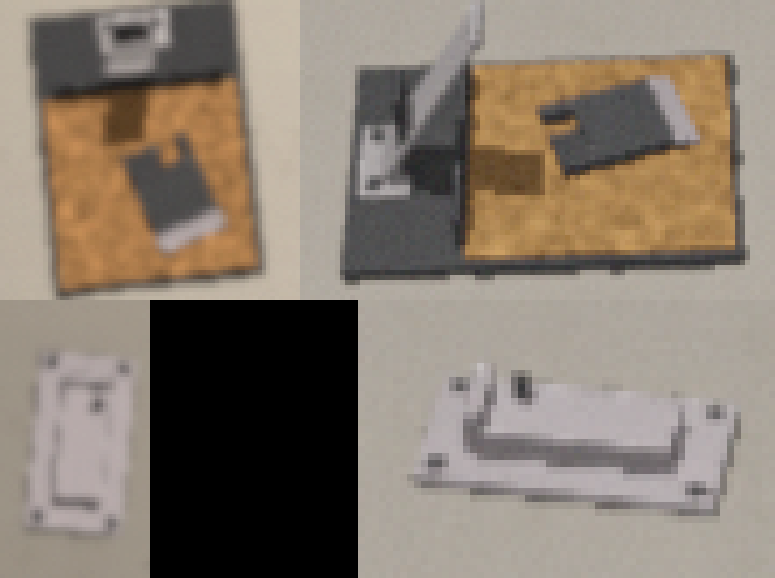

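The blade turned over: bevel up, notch towards the ramp, at about (265,229) in the top view and (294,305) in the side view. The pin shows at (348,239) top and (313.5,243) side.

Run:
```python
from meas import *
t=cv2.imread('pics/t3.png');s=cv2.imread('pics/s3.png')
for n,im,roi in [('top',t,(250,213,32,34)),('side',s,(275,292,37,26))]:
    S=cv2.cvtColor(im,cv2.COLOR_BGR2HSV)[...,1]
    m=(S<70).astype('uint8')*255
    print(n,*rect(n,m,.014 if n=='top' else .012,roi))
def h(n,im,rh):
    d=im.astype(int); sat=d[...,2]-d[...,0]; r=sat[rh[1]:rh[1]+rh[3],rh[0]:rh[0]+rh[2]]
    th=(np.percentile(r,5)+np.percentile(r,95))/2
    print('holder',n,*rect(n,cv2.morphologyEx((sat<th).astype('uint8')*255,cv2.MORPH_CLOSE,np.ones((3,3))),.005,rh))
h('top',t,(322,218,43,62));h('side',s,(292,232,58,36))
# pin: darkness-weighted centroid
for n,im,roi,z in [('top',t,(345,236,6,6),.0205),('side',s,(311,239,6,6),.0205)]:
    u,v,w,hh=roi; g=im[v:v+hh,u:u+w].max(2).astype(float); print(g.astype(int).tolist())
    W=np.clip(np.median(g)-8-g,0,None); yy,xx=np.mgrid[v:v+hh,u:u+w]
    uv=((W*xx).sum()/W.sum(),(W*yy).sum()/W.sum()); print('pin',n,np.round(uv,1),(ray(n,uv,z)*1000).round(1))
# bed sharp points in side: bed bottom-right top corner etc
q=lambda x,y:(290+(x-358)/6.95-.5,230+(y-300)/6.95-.5)
for nm,c,z in [('bed near right top',(682,432),.016),('bed near left top',(485,430),.016),('bed far right top',(680,398),.016),('foot nearR',(717,506),.005),('foot nearL',(416,480),.005),('foot farR',(738,410),.005)]: print(nm,(ray('side',q(*c),z)*1000).round(1))
```

```text
top [551.9 -47.8  58.1  39.1  26.7] [549.5 -48.7] 321
side [556.5 -47.7  58.3  43.9  24.4] [555.1 -48.3] 373
holder top [ 507.3 -238.6   58.1  107.3   83.9] [ 506.4 -238.6] 1002
holder side [ 509.6 -240.2   66.2  104.5   82.3] [ 510.3 -238.2] 731
[[120, 109, 102, 105, 112, 118], [126, 115, 104, 108, 119, 126], [124, 108, 89, 95, 113, 125], [119, 99, 77, 86, 109, 122], [119, 100, 88, 98, 113, 122], [124, 115, 112, 116, 120, 123]]
pin top [347.2 238.9] [ 526.7 -248.1   20.5]
[[172, 171, 173, 173, 175, 175], [168, 139, 129, 146, 173, 172], [172, 113, 72, 108, 162, 161], [177, 117, 59, 106, 168, 180], [178, 127, 68, 92, 151, 181], [184, 168, 137, 125, 169, 184]]
pin side [313.1 242. ] [ 529.3 -248.8   20.5]
bed near right top [ 473.8 -232.9   16. ]
bed near left top [ 540.7 -230.6   16. ]
bed far right top [ 475.4 -250.9   16. ]
foot nearR [ 460.8 -208.     5. ]
foot nearL [ 563.3 -216.1    5. ]
foot farR [ 455.7 -258.7    5. ]
```

```bash
python3 -m creep '[[0,0,0,0]]' 0.4; python3 go.py 546.8 -51.4 110 116.5
```

```text
clock: 8.9
eef_pos: [0.372, 0.2263, 0.223]
ee_rot: [0.164, -3.137, 0.0]
ft_force: [-0.2, -1.0, 0.0]
opening: 0.0697
finger_force: 0.0
shift [-144.9 -294.5  113.1] turn -20.5 tcp [372.  226.3 223. ] F [-0.2 -1.   0. ] ff 0.0 open 69.7 tilt [-0. -0. -1.] t 8.9
```

```bash
python3 -m creep '[[-145,-294,50,-20.5],[-145,-294,50,-20.5],[-145,-294,50,-20.5],[-145,-294,50,-20.5],[-145,-294,50,-20.5]]'; python3 go.py 546.8 -51.4 110 116.5
```

```text
clock: 9.52
eef_pos: [0.5282, -0.022, 0.1784]
ee_rot: [-0.719, 3.058, -0.0]
ft_force: [0.5, 0.6, 0.2]
opening: 0.0508
finger_force: 0.0
shift [ -3.5 -34.6  68.4] turn -0.0 tcp [528.2 -22.  178.4] F [0.5 0.6 0.2] ff 0.0 open 50.8 tilt [ 0.001 -0.    -1.   ] t 9.525
```

```bash
python3 -m creep '[[-3.5,-34.5,50,0],[-3.5,-34.5,100,0],[-3.5,-34.5,118,0],[-3.5,-34.5,118,0]]'; python3 -m creep '[[0,0,0,0]]'; python3 go.py 546.8 -51.4 25 116.5
python3 - <<'E'
from h import *
b=snap('side','s4.png')[260:350,230:350]
cv2.imwrite('pics/c5.png',cv2.resize(b,(720,540),interpolation=cv2.INTER_NEAREST))
E
```

```text
clock: 10.02
eef_pos: [0.5451, -0.0481, 0.0599]
ee_rot: [0.722, -3.056, -0.002]
ft_force: [-0.4, 0.2, 0.6]
opening: 0.0512
finger_force: 0.0
clock: 10.15
eef_pos: [0.5473, -0.0483, 0.0629]
ee_rot: [-0.723, 3.054, -0.003]
ft_force: [0.2, -0.7, 0.2]
opening: 0.051
finger_force: 0.0
shift [ 2.  -2.5 37.9] turn 0.1 tcp [547.3 -48.3  62.9] F [ 0.2 -0.7  0.2] ff 0.0 open 51.0 tilt [ 0.004 -0.001 -1.   ] t 10.15
```

View pics/c5.png

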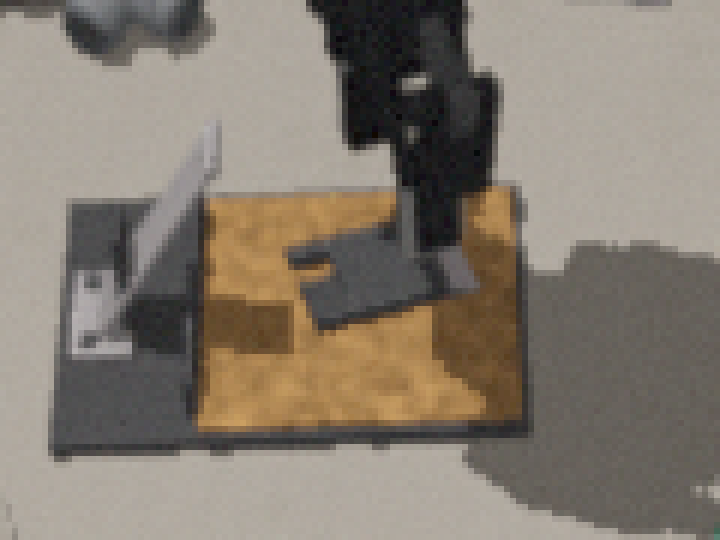

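The fingers stand above the bevel half of the blade at (435,240) in the crop, clear of the ramp. Descending and gripping.

```bash
python3 -m creep '[[2,-2.5,20,0],[2,-2.5,34,0],[2,-2.5,36,0],[2,-2.5,36,0],[2,-2.5,36,0]]'; python3 -m creep '[[0,0,0,0]]'; python3 go.py 546.8 -51.4 25 116.5
```

```text
clock: 10.82
eef_pos: [0.5457, -0.0512, 0.0254]
ee_rot: [-0.723, 3.056, -0.001]
ft_force: [0.1, -0.5, -0.8]
opening: 0.0514
finger_force: 0.0
clock: 10.95
eef_pos: [0.5454, -0.0512, 0.0251]
ee_rot: [-0.723, 3.057, -0.001]
ft_force: [0.5, -1.1, -0.7]
opening: 0.051
finger_force: 0.0
shift [-1.1 -0.8  0.1] turn 0.1 tcp [545.4 -51.2  25.1] F [ 0.5 -1.1 -0.7] ff 0.0 open 51.0 tilt [ 0.001 -0.    -1.   ] t 10.95
```

```bash
python3 -m creep '[[0,0,0,0],[0,0,0,0],[0,0,0,0],[0,0,0,0]]' 1; python3 -m creep '[[0,0,-30,0],[0,0,-80,0],[0,0,-100,0],[0,0,-100,0]]'; python3 go.py 498.6 -238.2 80 83.8
```

```text
clock: 11.45
eef_pos: [0.5456, -0.0514, 0.0257]
ee_rot: [-0.723, 3.057, -0.001]
ft_force: [-1.3, -0.0, 6.4]
opening: 0.0379
finger_force: 59.3
clock: 11.95
eef_pos: [0.5462, -0.0515, 0.1265]
ee_rot: [-0.722, 3.054, -0.003]
ft_force: [0.0, -0.2, -1.3]
opening: 0.0377
finger_force: 60.5
shift [ 126.3 -145.5   46.5] turn 32.8 tcp [546.2 -51.5 126.5] F [ 0.  -0.2 -1.3] ff 60.53524234639838 open 37.7 tilt [ 0.004 -0.001 -1.   ] t 11.95
```

```bash
python3 -m creep '[[126,-145,0,32.8],[126,-145,0,32.8],[126,-145,0,32.8],[126,-145,0,32.8],[126,-145,0,32.8]]'; python3 -m creep '[[0,0,25,0],[0,0,45,0],[0,0,45,0],[0,0,45,0]]'; python3 go.py 498.6 -238.2 33 83.8
python3 - <<'E'
from h import *
b=snap('side','s5.png')[200:275,270:370];snap('top','t5.png')
cv2.imwrite('pics/c6.png',cv2.resize(b,(800,600),interpolation=cv2.INTER_NEAREST))
E
```

```text
clock: 12.58
eef_pos: [0.4964, -0.2367, 0.123]
ee_rot: [-0.17, -3.135, -0.003]
ft_force: [0.1, 0.2, -1.4]
opening: 0.0376
finger_force: 60.6
clock: 13.08
eef_pos: [0.4978, -0.2364, 0.08]
ee_rot: [0.167, 3.137, -0.0]
ft_force: [0.2, -0.3, -1.4]
opening: 0.0376
finger_force: 60.6
shift [-0.9 -1.7 47. ] turn 0.1 tcp [ 497.8 -236.4   80. ] F [ 0.2 -0.3 -1.4] ff 60.603782406446385 open 37.6 tilt [ 0. -0. -1.] t 13.075
```

View pics/c6.png

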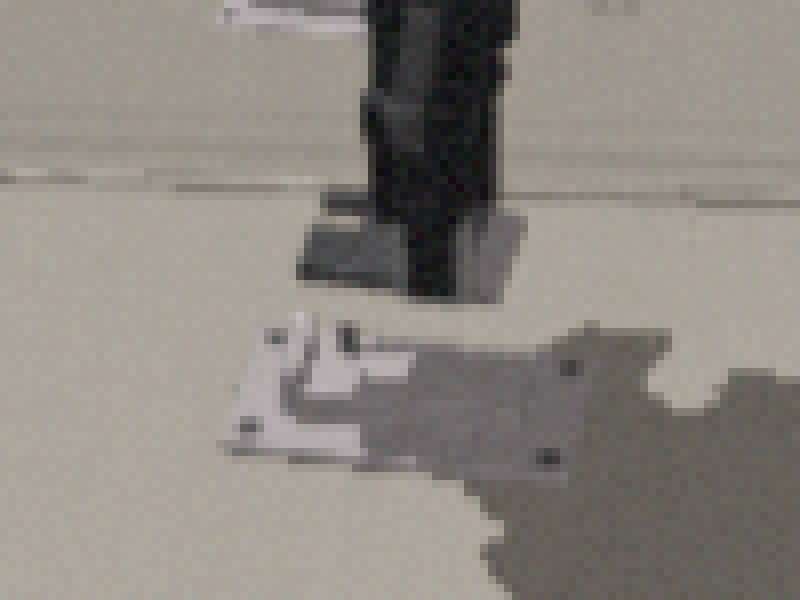

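Run:
```python
from h import *
q=lambda x,y:(270+x/8-.5,200+y/8-.5)
P={}
for k,c,z in [('notch near bot',(297,280),.063),('notch far top',(322,187),.069),('prongN inner top',(310,224),.069),('prongF inner bot',(322,216),.063),('cut near bot',(500,302),.063),('cut far',(528,217),.065)]:
    P[k]=ray('side',q(*c),z)*1000; print(k,P[k].round(1))
for k,c,z in [('pin top ctr',(348,324),.025),('pin foot',(349,352),.016)]: print(k,(ray('side',q(*c),z)*1000).round(1))
d=P['notch near bot']-P['cut near bot'];print('yaw near edge',np.degrees(np.arctan2(d[1],d[0])),np.hypot(*d[:2]))
d=P['notch far top']-P['cut far'];print('yaw far',np.degrees(np.arctan2(d[1],d[0])),np.hypot(*d[:2]))
c=(P['notch near bot']+P['cut near bot']+P['notch far top']+P['cut far'])/4;print('ctr',c.round(1))
```

```text
notch near bot [ 541.4 -223.7   63. ]
notch far top [ 537.1 -260.    69. ]
prongN inner top [ 539.1 -242.3   69. ]
prongF inner bot [ 536.7 -253.9   63. ]
cut near bot [ 482.5 -216.6   63. ]
cut far [ 476.4 -253.8   65. ]
pin top ctr [ 529.7 -250.7   25. ]
pin foot [ 529.5 -248.6   16. ]
yaw near edge -6.884873480022124 59.3253568462815
yaw far -5.799457071508667 61.00371583910337
ctr [ 509.3 -238.5   65. ]
```

In the side view the blade is at (509.3, -238.5) with yaw -6.3°, and the seat by pin and foot is at (508.9, -240.1). So I shift -1.8 mm in tool y and descend, watching the force.

```bash
python3 -m creep '[[0,-1.8,0,0],[0,-1.8,20,0],[0,-1.8,32,0],[0,-1.8,32,0]]'; python3 go.py 498.6 -238.2 33 83.8; python3 -m creep '[[0,0,4,0],[0,0,8,0],[0,0,11,0],[0,0,11,0]]'; python3 go.py 498.6 -238.2 33 83.8
```

```text
clock: 13.68
eef_pos: [0.4964, -0.2386, 0.0467]
ee_rot: [-0.17, -3.135, -0.002]
ft_force: [1.0, 0.5, -1.2]
opening: 0.0377
finger_force: 60.6
shift [-2.1  0.6 13.7] turn -0.0 tcp [ 496.4 -238.6   46.7] F [ 1.   0.5 -1.2] ff 60.6056298115314 open 37.7 tilt [-0.002  0.001 -1.   ] t 13.675
clock: 14.18
eef_pos: [0.497, -0.2389, 0.0365]
ee_rot: [-0.17, -3.137, -0.0]
ft_force: [0.3, 0.3, -0.6]
opening: 0.0375
finger_force: 60.6
shift [-1.5  0.9  3.5] turn -0.0 tcp [ 497.  -238.9   36.5] F [ 0.3  0.3 -0.6] ff 60.608036574275275 open 37.5 tilt [-0.  0. -1.] t 14.175
```

```bash
python3 -m creep '[[0,0,1,0],[0,0,2,0],[0,0,2.5,0],[0,0,2.5,0]]'; python3 -m creep '[[0,0,0.5,0],[0,0,1,0],[0,0,1,0]]'; python3 go.py 498.6 -238.2 33 83.8
python3 - <<'E'
from h import *
b=snap('side','s6.png')[215:275,280:360]
cv2.imwrite('pics/c7.png',cv2.resize(b,(800,600),interpolation=cv2.INTER_NEAREST))
E
```

```text
clock: 14.68
eef_pos: [0.4971, -0.239, 0.0341]
ee_rot: [-0.17, -3.137, -0.0]
ft_force: [-0.4, 0.7, -2.4]
opening: 0.0375
finger_force: 60.6
clock: 15.05
eef_pos: [0.4972, -0.2391, 0.0337]
ee_rot: [-0.17, -3.137, 0.0]
ft_force: [-2.7, 1.7, 5.8]
opening: 0.0374
finger_force: 61.4
shift [-1.3  1.   0.7] turn 0.0 tcp [ 497.2 -239.1   33.7] F [-2.7  1.7  5.8] ff 61.370704278580064 open 37.4 tilt [-0.  0. -1.] t 15.05
```

View pics/c7.png

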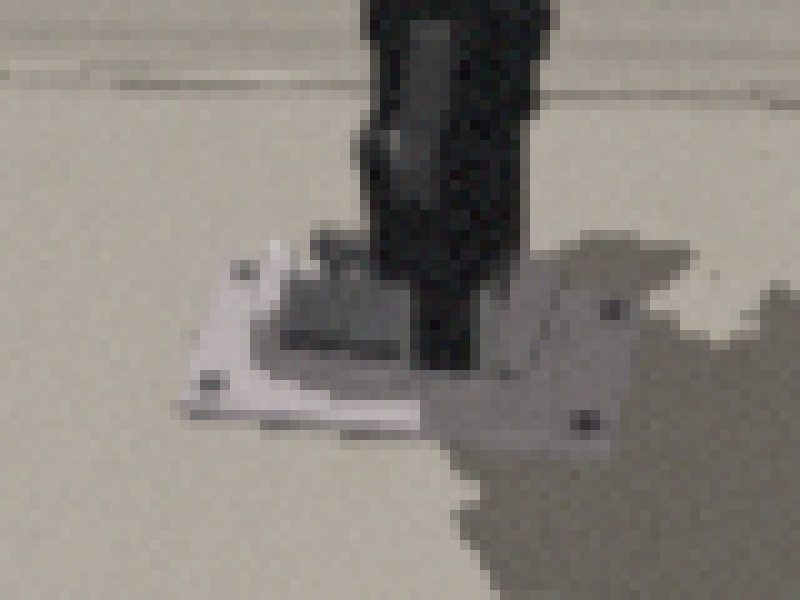

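The blade rests on the bed with its notch end inside the fence, and the contact height is as expected. Releasing and backing off.

```bash
python3 -m creep '[[0,0,0,0],[0,0,0,0],[0,0,0,0]]' 0.4;python3 -m creep '[[0,0,0,0],[0,0,-20,0],[0,0,-70,0],[0,0,-130,0],[0,0,-150,0]]'; python3 -m creep '[[60,150,0,0],[100,250,0,0],[100,250,0,0],[100,250,0,0],[100,250,0,0]]'
python3 - <<'E'
from h import *
s=snap('side','s7.png');t=snap('top','t7.png')
b=s[225:275,290:350];a=t[213:283,320:370]
cv2.imwrite('pics/c8.png',np.hstack([cv2.resize(b,(480,400),interpolation=cv2.INTER_NEAREST),cv2.resize(np.clip(a*1.6,0,255).astype('uint8'),(286,400),interpolation=cv2.INTER_NEAREST)]))
E
```

```text
clock: 15.48
eef_pos: [0.4971, -0.239, 0.033]
ee_rot: [0.17, 3.137, 0.0]
ft_force: [-0.7, 0.0, -0.7]
opening: 0.0515
finger_force: 0.0
clock: 16.1
eef_pos: [0.4992, -0.2405, 0.1896]
ee_rot: [0.169, 3.129, -0.008]
ft_force: [0.8, -1.1, -0.2]
opening: 0.0512
finger_force: 0.0
clock: 16.73
eef_pos: [0.4237, 0.0229, 0.1843]
ee_rot: [0.164, 3.136, 0.0]
ft_force: [-0.4, -0.1, -0.1]
opening: 0.0508
finger_force: 0.0
```

View pics/c8.png

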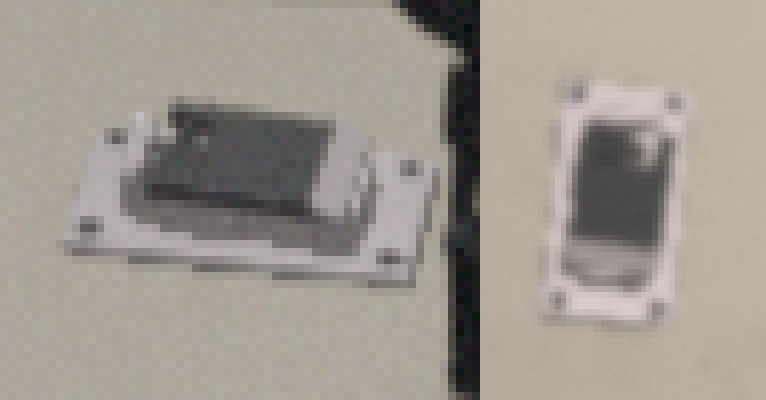

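The blade lies flat, bevel up and square on the bed, with the pin in its notch (crop (200,130)). It is clear of the fence. Handing in.

```bash
python3 -c "
from bench import env
print(env.job_done())"
```

```text
the job is handed in; nothing more can be done
None
```

The blade was turned over on the stand, laid bevel-up in the aluminium holder with its notch over the pin, and released. I handed the job in at about 17 s on the robot's clock; no verdict came back, but the last pictures show the blade flat and square on the bed.

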